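# Lock the seed tray: turn the slotted disc and push the bar home

### The job

Lock the seed tray in its dock: with a fingertip push the posts of the slotted disc round until its slot lines up with the sliding bar, then push the bar by its head through the disc and the tray's lug until it is fully home, its head against the guide. Only push: do not lift the bar, and leave the other things on the bench where they are. Finish clear of everything.

Things in the scene. Friction and masses are not known exactly. Their poses are not given: they have to be found in the camera images.
- lock: Fixed fixture: grey plate, 8 mm thick, x -60..60, y -300..100 mm, with the lock in a row along its y axis. Origin on the bench below the disc's axis, z up. The bar slides towards +y along x = 0, on a runway 20 mm wide, top 14 mm above the bench, y -305..-60 mm. A clear seed tray, 40 mm high, is fixed beyond it at x 92..282, y -120..240 mm.
- guide (a point): Centre of the mouth of the guide, the sleeve that carries the bar, on the side of the bar's head, 22 mm above the bench, at fixture y = -105 mm. The guide reaches from there to y = -60 mm; 43 mm wide in x, top 36 mm above the bench, bore 19 mm wide. Same axes as the fixture.
- lug (a point): Centre of the tray's lug, a sleeve on the far side of the disc, 22 mm above the bench, at fixture y = 67 mm; 46 mm wide in x, 22 mm long in y, top 36 mm above the bench, bore 22 mm wide. Same axes as the fixture.
- disc_slot (a point): Top centre of the disc, on its vertical axis, 32 mm above the bench. Turns with the disc: y along the slot, x through the posts. Disc 90 mm in diameter; slot 22 mm wide right across it, open at top and ends, mouths slightly widened. Two upright round posts, 12 mm in diameter, at x = 33 and -33 mm, rise from the disc's top to 67 mm above the bench.
- disc (a joint): Disc angle about the vertical, rad, relative to the fixture, growing anticlockwise from above. At 0 and at 3.14 the slot lines up with the bar. Starts between 0.6 and 2.5; turns either way and stays where it is left. Friction 0.06 N m, about 2 N at a post. The bar passes within about 0.05 rad; its round nose nudges the disc a little.
- bar: Loose steel bar on the runway and in the guide, 250 to 490 g, 16 mm wide and high, round nose, head plate at its tail. Origin: underside, centre, at the front face of the head; y axis towards the nose, 180 mm ahead. In the fixture's frame it starts at y -255..-232 mm and is at y = -105 mm when fully home (head against the guide). Slides with a few newtons.
- head (a point): Centre of the back face of the bar's head, where it is pushed, 30 mm above the bench; 10 mm behind the bar's origin. The head is an upright plate 46 mm wide (x), 10 mm thick (y), from 14 to 46 mm above the bench. Same axes as the bar.
- tub: Bystander: open clear plastic tub, 85 x 110 x 45 mm high, near side of the fixture. Origin: centre of underside.
- tub_lid: Bystander: flat green plastic lid, 90 x 115 x 12 mm, lying near side of the fixture. Origin: centre of underside.
- jar: Bystander: small amber jar, 46 mm in diameter, 75 mm high, standing on the far side of the bar's runway. Origin: centre of underside.
- bottle: Bystander: white bottle, 62 mm in diameter, 150 mm high. Origin: centre of underside.
- foam: Bystander: white block, 100 x 70 x 50 mm high. Origin: centre of underside.
- brush: Bystander: hand brush lying on the bench, about 200 mm long. Origin: near its middle, on the bench.
Things that resemble listed ones, but are neither listed nor needed, are in the scene too. What is meant by the bar is not blue, and is the smaller of those in its own colour.

How it is judged:
By the outcome, as a careful person would: the job done as asked, in the order asked, and still so for the second after the job is handed in, with the robot touching nothing.
It also fails if it takes over 58 s, if anything falls off the work surface, if the arm or the gripper's body presses on something with over 40 N, if the wrist force passes 120 N, or if a joint passes its speed limit or range.

### The arm

A 6-joint arm with a two-finger parallel gripper is mounted at the origin on the work surface. World frame = base frame: x ahead of the robot, y to its left, z up, the work surface at z = 0. Lengths are in m, angles in rad, forces in N, time in s.
With the tool pointing down it reaches from about 0.275 to 1 m from the base axis. Payload 8.4 kg.
Tool frame: the origin (TCP) lies on the centre line of the jaws, within the pads' length; the fingertips stand 17 mm ahead of it and the grasp point (between the pads) lies 2 mm behind it (bot.tcp_to_tips is the y of the fingertips in the tool frame, in m); y points along the fingers, z is the direction in which the jaws open and shut, and the axes are right-handed (so a half turn about y gives the same grasp; the last joint's range is limited). The gripper opens to 85 mm and grips with 20 to 120 N. Pads are 22 mm wide; open, the fingers measure 114 mm over their backs; the gripper's body (76 mm by 85 mm) begins 54 mm behind the grasp point. The pads swing forward as they close: fully open they stand 13 mm farther back than shut.
Start: joints at [-1.252, 0.353, 1.633, -0, 1.155, -0.002], TCP at [0.197, -0.593, 0.248] pointing down, gripper open.
Joint ranges: [-2.63, 2.63], [-0.92, 2.1], [0.06, 2.66], [-1.3, 4.44], [0, 2.69], [-3.02, 3.02]. Speed limits (rad/s): [2.22, 2.22, 2.79, 3.14, 3.14, 3.14].

### API

Orientations are given as a unit quaternion [x, y, z, w].
In Python, from workcell import bot, hand, kinematics, get_obs, vision, hand_in gives the robot as it stands. The module is installed in compiled form; this text tells all that it offers. Calls block until the motion is done:
- bot.reach(position, orientation): joint-space move of the TCP to a pose.
- bot.servo_line(position, ori=None, velocity=0.15): straight line of the TCP; ori=None keeps the orientation; velocity is the mean speed in m/s.
- bot.goto_joints(angles): joint-space move.
- hand.move_gripper(opening, strength=None): finger opening in m; strength is the grip in N (None keeps the last); returns when the fingers have stopped.
- bot.dwell(seconds).
- kinematics.solve_ik(position, orientation): joint angles nearest the present ones, or None.
- get_obs(): the state.
- vision.read_camera(name): name is "side" or "top" or "wrist"; returns a dict with "frame" (400x640x3 uint8, red, green, blue), "intrinsics" (3x3 intrinsics, pixels), "dist" ([k1, k2, p1, p2, k3] as OpenCV has them; the pictures are not rectified), "view" (4x4, takes a point from world to camera coordinates). Camera axes: x right, y down, z forward; pixel columns grow to the right and rows downward; lengths in m; the calibration is good to about 2 mm. A picture is of the moment at which its call begins. There is no depth.
A pose or a line that the arm cannot do raises bot.IKError and nothing moves.
- hand_in(): hands the job in, once; it reports no verdict.
The state is a dict: "time_s": time; "joint_pos": joint angles; "joint_vel": joint speeds; "joint_efforts": joint torques, N m; "position": TCP position; "orientation": TCP orientation; "wrist_force": force on the tool from outside, world axes, zero at the start; "ft_torque": the same for the moment, N m; "gripper_width": finger opening in m.
Only numpy, scipy, OpenCV 4.12 (cv2) and the standard library are available. Lean on these libraries where they do the work, as an engineer would, in place of code of your own. Each camera call takes 0.05 s, during which the arm holds its last target.

## Working session

There is one attempt and no reset: what is moved stays moved. The work goes in short steps, each a Python script; the robot and the scene stay as the last script left them, time stands still between calls to the robot, and variables do not carry over. Pictures are saved under pics/ and viewed, and the job is handed in when it is done.

```bash
ls; mkdir -p pics; python3 - <<'E'
from workcell import bot, hand, kinematics, get_obs, vision
import cv2,json
for n in ["side","top","wrist"]:
    d=vision.read_camera(n); cv2.imwrite(f"pics/{n}0.png",d["frame"][:,:,::-1])
    print(n,d["intrinsics"].tolist(),d["dist"],d["view"].round(4).tolist())
o=get_obs(); print(o); print(bot.tcp_to_tips)
E
```

```text
pics
side [[365.2337082837199, 0.0, 317.68453405566197], [0.0, 365.2337082837199, 199.10881644154364], [0.0, 0.0, 1.0]] [0.0117835 0.        0.        0.        0.       ] [[-0.6847, -0.7288, -0.011, 0.4324], [-0.3938, 0.3826, -0.8358, 0.2673], [0.6133, -0.5679, -0.5489, 0.7726], [0.0, 0.0, 0.0, 1.0]]
top [[479.1076829054307, 0.0, 318.7333590821458], [0.0, 479.1076829054307, 195.71019448781135], [0.0, 0.0, 1.0]] [0.03655363 0.         0.         0.         0.        ] [[-0.0347, -0.9994, -0.0043, 0.065], [-0.9783, 0.0349, -0.2044, 0.6036], [0.2045, -0.0029, -0.9789, 1.5489], [0.0, 0.0, 0.0, 1.0]]
wrist [[284.6352362614024, 0.0, 319.5474458383904], [0.0, 284.6352362614024, 197.65163067930155], [0.0, 0.0, 1.0]] [0.00965528 0.         0.         0.         0.        ] [[0.3159, -0.9488, -0.0017, -0.6243], [-0.9133, -0.3046, 0.2704, -0.0348], [-0.2571, -0.0838, -0.9628, 0.3793], [0.0, 0.0, 0.0, 1.0]]
{'time_s': 0.15, 'joint_pos': array([-1.25241630e+00,  3.53466212e-01,  1.63396031e+00,  6.06894574e-06,
        1.15521270e+00, -2.41108658e-03]), 'joint_vel': array([-1.25629643e-04, -1.09125642e-03, -2.16423688e-03,  1.64317504e-04,
       -3.77372238e-05,  2.04301936e-04]), 'joint_efforts': array([ 1.44920514e-04, -6.05640006e+01, -3.42339563e+01,  6.89697958e-05,
        6.15703044e-03, -1.88547187e-05]), 'position': array([ 0.19695972, -0.59278792,  0.24774969]), 'orientation': array([-0.11298651,  0.69839625, -0.69766481,  0.11287395]), 'wrist_force': array([ 0.30735653,  0.72012363, -0.06826619]), 'ft_torque': array([-0.01103252,  0.00732645, -0.01915494]), 'gripper_width': 0.08523000182421597}
0.017
```

View pics/top0.png

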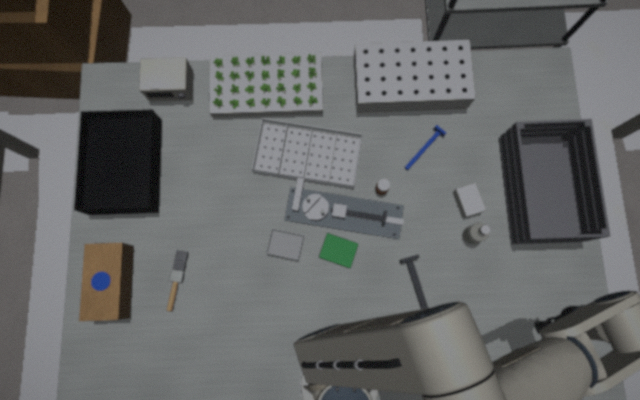

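View pics/side0.png

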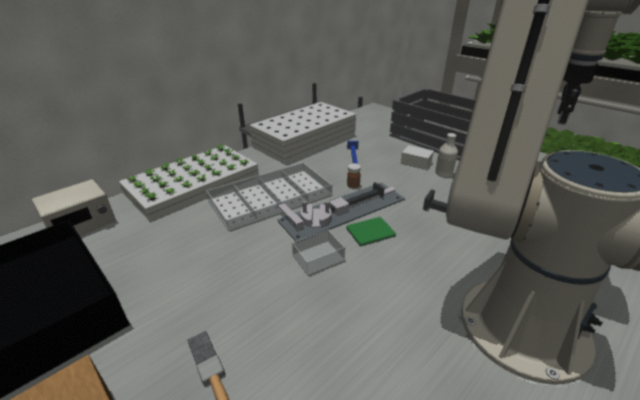

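View pics/wrist0.png

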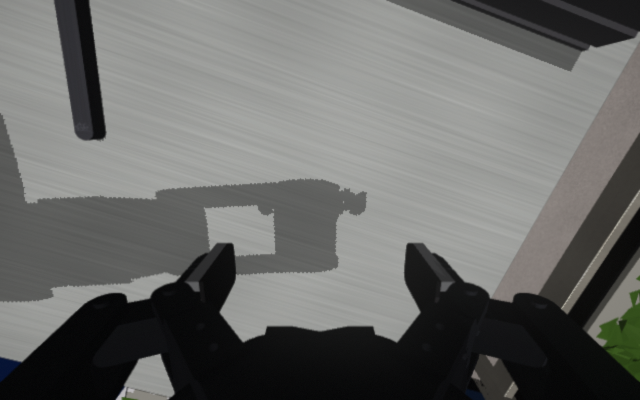

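```bash
cat > h.py <<'E'
import numpy as np, cv2
def pix2w(d,uv,z):
    K,D,V=d["intrinsics"],np.array(d["dist"]),d["view"]
    n=cv2.undistortPoints(np.array(uv,float).reshape(-1,1,2),K,D)[:,0]
    R,t=V[:3,:3],V[:3,3]; C=-R.T@t
    r=np.c_[n,np.ones(len(n))]@R
    s=(np.asarray(z)-C[2])/r[:,2]
    return C+s[:,None]*r
def w2pix(d,P):
    V=d["view"]
    return cv2.projectPoints(np.array(P,float).reshape(-1,1,3),cv2.Rodrigues(V[:3,:3])[0],V[:3,3],d["intrinsics"],np.array(d["dist"]))[0][:,0]
E
python3 - <<'E'
import cv2,pickle
a=cv2.imread("pics/top0.png"); cv2.imwrite("pics/top0c.png",cv2.resize(a[170:290,260:420],None,fx=5,fy=5,interpolation=cv2.INTER_CUBIC)[:600])
a=cv2.imread("pics/side0.png"); cv2.imwrite("pics/side0c.png",cv2.resize(a[140:280,250:460],None,fx=3.8,fy=3.8,interpolation=cv2.INTER_CUBIC))
E
```

```text
(no output)
```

View pics/top0c.png

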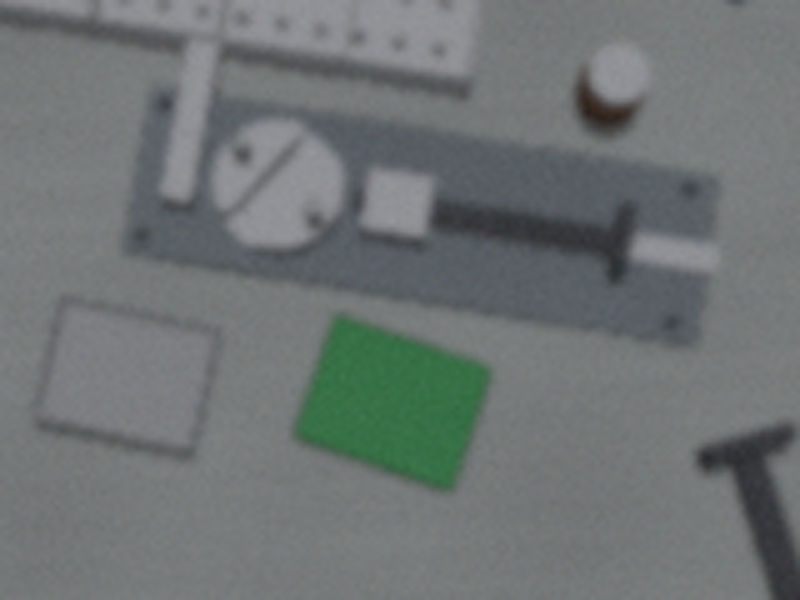

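View pics/side0c.png

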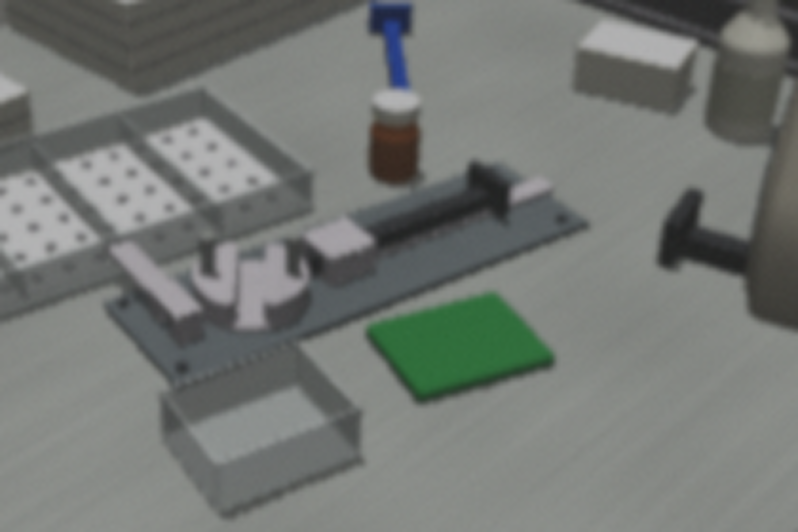

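```bash
python3 - <<'E'
import numpy as np
from h import *
from workcell import vision,kinematics
d=vision.read_camera("top"); 
f=lambda p:(np.array(p,float)/5+[260-0.4,170-0.4])
c=pix2w(d,f([(148,88),(720,175),(695,347),(122,253)]),0.008)
print(c.round(4))
src=np.array([[.06,.1],[.06,-.3],[-.06,-.3],[-.06,.1]])
# rigid fit
a=src-src.mean(0); b=c[:,:2]-c[:,:2].mean(0)
th=np.arctan2((a[:,0]*b[:,1]-a[:,1]*b[:,0]).sum(),(a*b).sum())
R=np.array([[np.cos(th),-np.sin(th)],[np.sin(th),np.cos(th)]]); t=c[:,:2].mean(0)-R@src.mean(0)
print(th,t,((src@R.T+t)-c[:,:2]).round(4))
print("disc top",(pix2w(d,f([(280,185)]),0.032)[:,:2]-t)@R)
print("posts",(pix2w(d,f([(243,153),(316,215)]),0.067)[:,:2]-t)@R)
print("head",(pix2w(d,f([(628,205),(616,282)]),0.046)[:,:2]-t)@R)
print("jar",(pix2w(d,f([(617,75)]),0.075)[:,:2]-t)@R)
E
```

```text
[[ 0.6509  0.1456  0.008 ]
 [ 0.575  -0.2487  0.008 ]
 [ 0.4565 -0.2232  0.008 ]
 [ 0.535   0.1661  0.008 ]]
-0.1944524101454245 [0.5736879  0.05806574] [[ 0.001  -0.001 ]
 [-0.0004  0.0008]
 [ 0.0003 -0.0015]
 [-0.0009  0.0017]]
disc top [[ 0.0010562  -0.00223394]]
posts [[ 0.01229572  0.02431014]
 [-0.02153481 -0.03056561]]
head [[ 0.02215525 -0.23674463]
 [-0.03104122 -0.23566053]]
jar [[ 0.10294611 -0.21481593]]
```

```bash
python3 - <<'E'
import numpy as np
from h import *
from workcell import vision,kinematics,get_obs
from scipy.spatial.transform import Rotation as Ro
d=vision.read_camera("wrist"); o=get_obs()
R=Ro.from_quat(o["orientation"]).as_matrix(); print(R.round(3))
V=d["view"]; C=-V[:3,:3].T@V[:3,3]
pc=R.T@(C-o["position"]); Rc=R.T@V[:3,:3].T
print("cam in tool",pc.round(4)); print(Rc.round(3))
np.savez("cam.npz",pc=pc,Rc=Rc)
th=-0.1945; t=np.array([.5737,.0581])
F=Ro.from_euler('z',th).as_matrix()
for s in (1,-1):
    x=s*F[:,1]; y=np.array([0,0,-1.]); z=np.cross(x,y)
    M=np.c_[x,y,z]; q=Ro.from_matrix(M).as_quat()
    for fx,fy,z in [(0,-.13,.24),(0,-.09,.2),(-.025,-.06,.061),(0,-.29,.041),(0,-.126,.041)]:
        p=np.r_[t,0]+F@[fx,fy,0]; p[2]=z
        print(s,q.round(3),kinematics.solve_ik(p.tolist(),q.tolist()))
E
```

```text
[[-0.949 -0.     0.315]
 [-0.315  0.001 -0.949]
 [ 0.    -1.    -0.001]]
cam in tool [-6.940e-02 -1.258e-01  1.000e-04]
[[-0.001  0.963  0.27 ]
 [ 0.001 -0.27   0.963]
 [ 1.     0.001 -0.   ]]
1 [ 0.546  0.449 -0.449 -0.546] None
1 [ 0.546  0.449 -0.449 -0.546] [-0.05693129  0.30092761  1.82662562  0.          1.01403943 -3.00402394]
1 [ 0.546  0.449 -0.449 -0.546] [ 0.00476808  0.47412337  1.95654927  0.          0.71092001 -2.94232458]
1 [ 0.546  0.449 -0.449 -0.546] [-4.15000461e-01  5.37241011e-01  1.90296493e+00 -4.44089210e-16
  7.01386714e-01  2.92109219e+00]
1 [ 0.546  0.449 -0.449 -0.546] None
-1 [-0.449  0.546 -0.546  0.449] [-1.28641510e-01  2.50028051e-01  1.79734166e+00 -4.44089210e-16
  1.09422294e+00  6.58584897e-02]
-1 [-0.449  0.546 -0.546  0.449] [-5.69312914e-02  3.00927608e-01  1.82662562e+00 -4.44089210e-16
  1.01403943e+00  1.37568709e-01]
-1 [-0.449  0.546 -0.546  0.449] [ 4.76807552e-03  4.74123367e-01  1.95654927e+00 -4.44089210e-16
  7.10920012e-01  1.99268076e-01]
-1 [-0.449  0.546 -0.546  0.449] [-4.15000461e-01  5.37241011e-01  1.90296493e+00 -4.44089210e-16
  7.01386714e-01 -2.20500461e-01]
-1 [-0.449  0.546 -0.546  0.449] [-1.21426905e-01  5.24615612e-01  1.92896739e+00 -4.44089210e-16
  6.88009650e-01  7.30730951e-02]
```

```bash
cat >> h.py <<'E'
from scipy.spatial.transform import Rotation as Ro
th=-0.1945; t=np.array([.5737,.0581])
def setpose(a,b):
    global th,t,F,q
    th=a;t=np.array(b);F=Ro.from_euler('z',th).as_matrix()
    x=-F[:,1]; y=np.array([0,0,-1.]); z=np.cross(x,y)
    q=Ro.from_matrix(np.c_[x,y,z]).as_quat()
setpose(th,t)
def W(fx,fy,z):
    p=np.r_[t,0]+F@[fx,fy,0]; p[2]=z; return p
def toF(P):
    P=np.atleast_2d(P); return np.c_[(P[:,:2]-t)@F[:2,:2],P[:,2:]]
E
python3 - <<'E'
from h import *
from workcell import *
print(get_obs()["time_s"])
bot.reach(W(0,-.07,.26).tolist(),q.tolist())
d=vision.read_camera("wrist"); cv2.imwrite("pics/w1.png",d["frame"][:,:,::-1])
import pickle; pickle.dump(d,open("w1.pkl","wb"))
o=get_obs(); print(o["time_s"],o["position"],o["wrist_force"])
E
```

```text
0.25
2.7417 [ 0.56020704 -0.01133386  0.25998856] [-0.01516374  0.52656287  0.09997214]
```

View pics/w1.png

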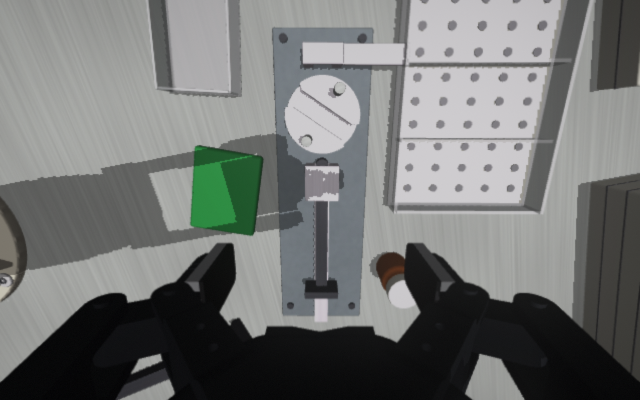

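```bash
python3 - <<'E'
import cv2,numpy as np
a=cv2.imread("pics/w1.png")
b=cv2.resize(a[15:165,260:400],None,fx=4,fy=4,interpolation=cv2.INTER_CUBIC)
c=cv2.resize(a[195:330,260:400],None,fx=4,fy=4,interpolation=cv2.INTER_CUBIC)
cv2.imwrite("pics/w1b.png",b);cv2.imwrite("pics/w1c.png",c)
E
```

```text
(no output)
```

View pics/w1b.png

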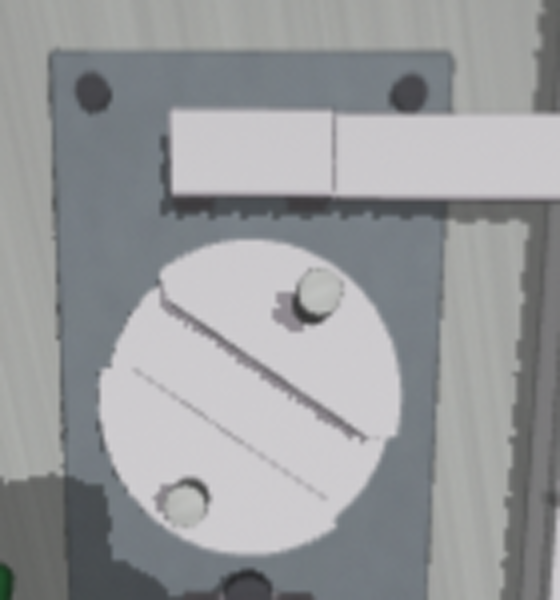

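View pics/w1c.png

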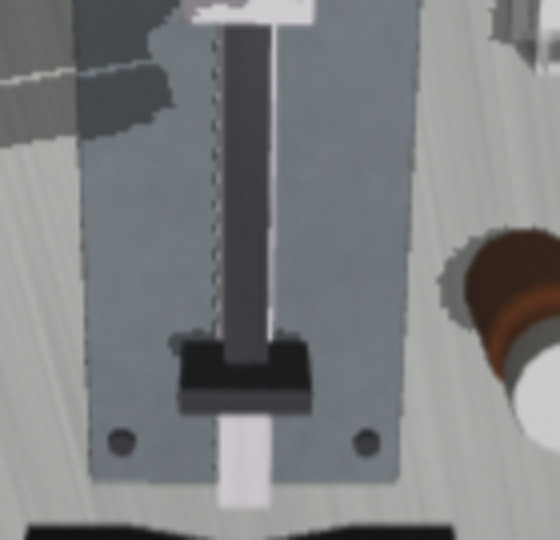

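```bash
cat > m1.py <<'E'
import h
from h import *
import pickle
d=pickle.load(open("w1.pkl","rb"))
B=lambda p:np.array(p,float)/4+[260-.375,15-.375]
C=lambda p:np.array(p,float)/4+[260-.375,195-.375]
uv=np.r_[B([(50,51),(453,52)]),C([(398,481),(90,482)])]
uv=uv[[1,2,3,0]]
c=pix2w(d,uv,0.008)
src=np.array([[.06,.1],[.06,-.3],[-.06,-.3],[-.06,.1]])
a=src-src.mean(0); b=c[:,:2]-c[:,:2].mean(0)
T=np.arctan2((a[:,0]*b[:,1]-a[:,1]*b[:,0]).sum(),(a*b).sum())
R=np.array([[np.cos(T),-np.sin(T)],[np.sin(T),np.cos(T)]]); tt=c[:,:2].mean(0)-R@src.mean(0)
setpose(T,tt); print(T,tt); print("resid",(toF(c)[:,:2]-src).round(4).tolist())
g=lambda n,p,z:print(n,toF(pix2w(d,p,z)).round(4).tolist())
g("disc",B([(250,397)]),.032); g("posts",B([(322,290),(186,502)]),.067)
g("lug front top edge",B([(172,195),(335,195)]),.036); g("lug back",B([(170,109)]),.036)
g("head front top",C([(178,388),(310,388)]),.046); g("head back top",C([(178,412),(312,412)]),.046)
g("runway end",C([(217,507),(270,507)]),.014)
E
python3 m1.py
```

```text
-0.19908916443856736 [0.57788463 0.05857645]
resid [[-0.0006, -0.0011], [-0.0002, 0.0017], [0.0, 0.0007], [0.0008, -0.0013]]
disc [[0.0001, 0.0012, 0.032]]
posts [[0.0185, 0.0277, 0.067], [-0.0176, -0.027, 0.067]]
lug front top edge [[-0.0222, 0.0555, 0.036], [0.0236, 0.0557, 0.036]]
lug back [[-0.0225, 0.0772, 0.036]]
head front top [[-0.0231, -0.2318, 0.046], [0.022, -0.2316, 0.046]]
head back top [[-0.0232, -0.2413, 0.046], [0.0229, -0.2411, 0.046]]
runway end [[-0.0105, -0.3057, 0.014], [0.01, -0.3056, 0.014]]
```

```bash
sed -i 's/^th=-0.1945; t=.*/th=-0.19909; t=np.array([.57788,.05858])/' h.py; python3 - <<'E'
from h import *
from workcell import *
hand.move_gripper(0.0,30)
bot.reach(W(-.024,-.062,.10).tolist(),q.tolist())
o=get_obs();print(o["time_s"],toF(o["position"]),o["gripper_width"],o["wrist_force"])
d=vision.read_camera("wrist"); a=d["frame"][:,:,::-1].copy()
R=Ro.from_quat(o["orientation"]).as_matrix()
for yy,c in ((.017,(0,0,255)),(.03,(0,255,0))):
    P=[o["position"]+R@np.array([x,yy,z]) for x in(-.011,.011) for z in (-.0145,.0145)]
    for p in w2pix(d,P): cv2.circle(a,tuple(int(v) for v in p.round()),2,c,-1); print(yy,p)
cv2.imwrite("pics/w2.png",a)
s=vision.read_camera("side"); b=s["frame"][:,:,::-1].copy()
for yy,c in ((.017,(0,0,255)),(.03,(0,255,0))):
    p=w2pix(s,[o["position"]+R@np.array([0,yy,0])])[0]; print(p)
cv2.imwrite("pics/s2.png",cv2.resize(b[140:280,250:400],None,fx=4,fy=4,interpolation=cv2.INTER_CUBIC))
E
```

```text
4.2 [[-0.02288812 -0.06179767  0.10092253]] 0.00014705806430854567 [ 0.03343559 -0.31237729 -0.32639808]
0.017 [290.96722378 229.42347928]
0.017 [344.8794717  229.46331575]
0.017 [291.99611172 266.1772557 ]
0.017 [343.91813283 266.21598405]
0.03 [293.13635491 220.99023274]
0.03 [342.97150244 221.02702301]
0.03 [294.01782404 255.34378117]
0.03 [342.14393267 255.37966173]
[337.58011961 193.6636803 ]
[337.49136917 197.42275477]
```

View pics/w2.png

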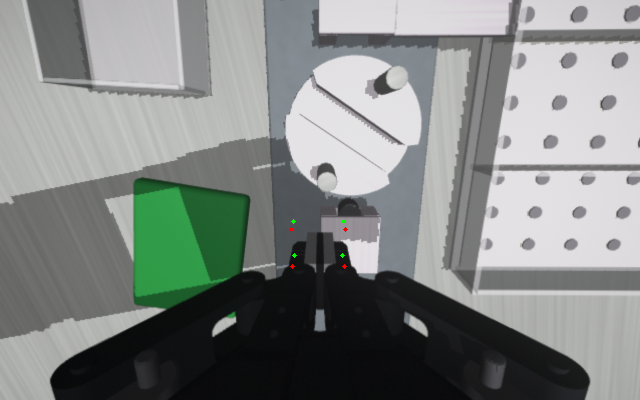

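View pics/s2.png

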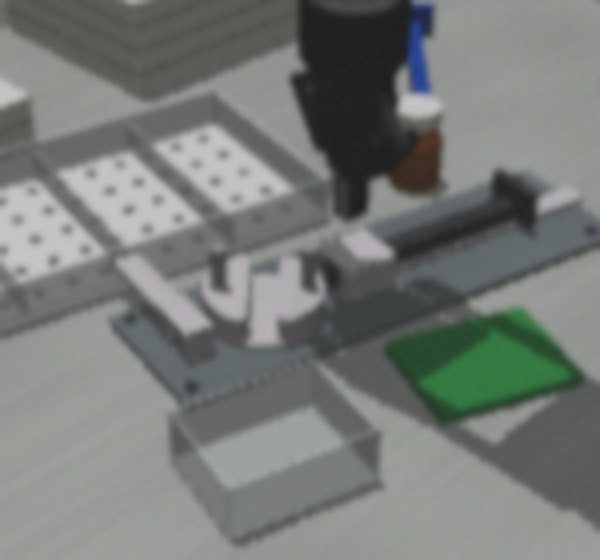

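```bash
python3 - <<'E'
from h import *
from workcell import *
import pickle
bot.servo_line(W(-.019,-.055,.062).tolist(),velocity=.1)
for a in (0.95,.65,.4,.2,.08):
    y=-.033*np.sin(a)-.017; x=-.033*np.cos(a)
    bot.servo_line(W(x,y,.062).tolist(),velocity=.05)
    o=get_obs();print(o["time_s"],toF(o["position"]).round(4),o["wrist_force"].round(2))
d=vision.read_camera("wrist"); pickle.dump(d,open("w3.pkl","wb"))
cv2.imwrite("pics/w3.png",d["frame"][:,:,::-1])
E
```

```text
5.2167 [[-0.0204 -0.0441  0.0622]] [-4.36 -4.01  3.18]
5.5667 [[-0.0279 -0.0372  0.062 ]] [-3.79 -3.2  -1.13]
5.8833 [[-0.031  -0.0297  0.0621]] [-1.83 -2.61 -0.98]
6.1667 [[-0.0315 -0.0231  0.0624]] [ 0.1  -0.25 -0.23]
6.4167 [[-0.0323 -0.0193  0.0622]] [-0.15 -0.63 -0.04]
```

View pics/w3.png

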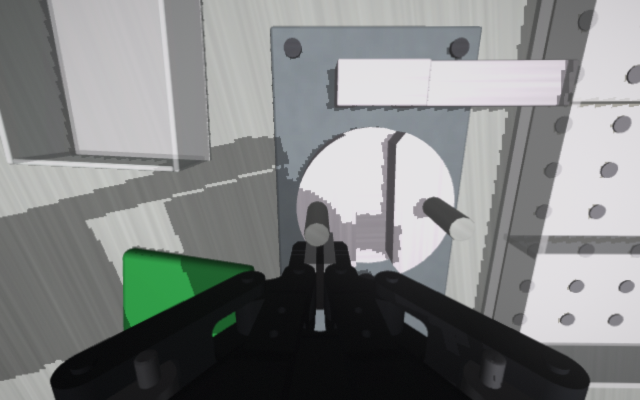

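```bash
python3 - <<'E'
import cv2
a=cv2.imread("pics/w3.png")
cv2.imwrite("pics/w3b.png",cv2.resize(a[115:280,285:480],None,fx=3.6,fy=3.6,interpolation=cv2.INTER_CUBIC))
E
```

```text
(no output)
```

View pics/w3b.png

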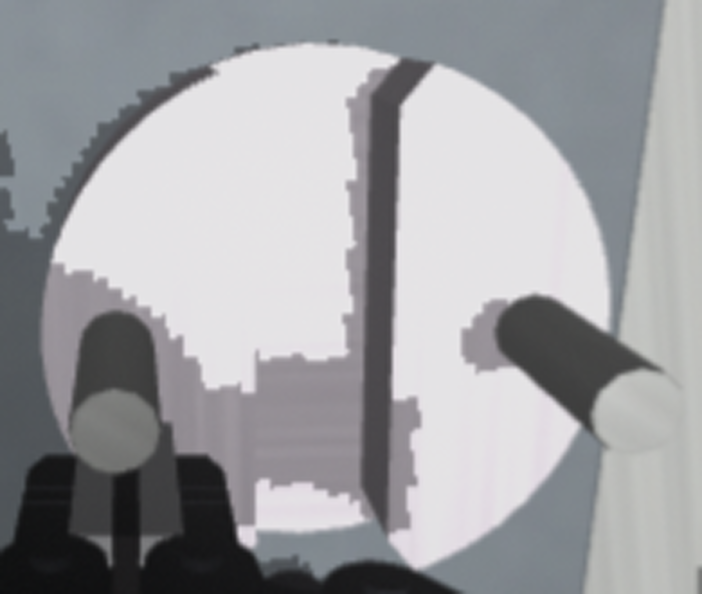

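```bash
cat > ang.py <<'E'
from h import *
import pickle
def report(pk,off,sc,posts,edge,corners=None):
    d=pickle.load(open(pk,"rb"))
    f=lambda p:(np.array(p,float)+.5)/sc-.5+off
    P=toF(pix2w(d,f(posts),.067)); v=P[1]-P[0]; print("posts",P.round(4).tolist(),"ang",np.arctan2(v[1],v[0]),"len",np.hypot(*v[:2]),"mid",P.mean(0)[:2])
    E=toF(pix2w(d,f(edge),.032)); v=E[0]-E[1]; print("edge",E.round(4).tolist(),"ang",np.arctan2(-v[0],v[1]))
    if corners: print("plate",toF(pix2w(d,corners,.008)).round(4).tolist())
E
python3 -c "
from ang import *
report('w3.pkl',[285,115],3.6,[(116,430),(638,410)],[(400,108),(389,490)],[(272,28),(481,28)])"
```

```text
posts [[-0.0327, -0.0017, 0.067], [0.0332, 0.0011, 0.067]] ang 0.042245033981026706 len 0.06598292738358097 mid [ 0.00025173 -0.00032572]
edge [[0.0097, 0.0356, 0.032], [0.0125, -0.0273, 0.032]] ang 0.04358433108885215
plate [[-0.0582, 0.098, 0.008], [0.0589, 0.0978, 0.008]]
```

```bash
python3 - <<'E'
from h import *
from workcell import *
import pickle
bot.servo_line(W(-.032,-.0181,.062).tolist(),velocity=.02)
bot.dwell(.1)
o=get_obs();print(o["time_s"],toF(o["position"]).round(4),o["wrist_force"].round(2))
bot.servo_line(W(-.03,-.04,.064).tolist(),velocity=.15)
bot.servo_line(W(0,-.06,.14).tolist(),velocity=.25)
bot.dwell(.15)
d=vision.read_camera("wrist"); pickle.dump(d,open("w4.pkl","wb"))
a=d["frame"][:,:,::-1]; cv2.imwrite("pics/w4.png",a)
cv2.imwrite("pics/w4b.png",cv2.resize(a[20:190,220:420],None,fx=3.5,fy=3.5,interpolation=cv2.INTER_CUBIC))
o=get_obs();print(o["time_s"],toF(o["position"]).round(4),o["wrist_force"].round(2))
E
```

```text
6.8167 [[-0.0319 -0.0181  0.062 ]] [-0.28 -0.78 -0.01]
7.8 [[-0.0012 -0.0598  0.1388]] [ 0.27  0.13 -0.02]
```

View pics/w4.png

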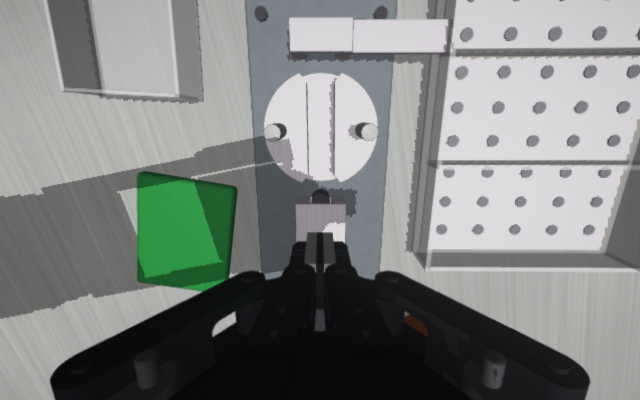

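View pics/w4b.png

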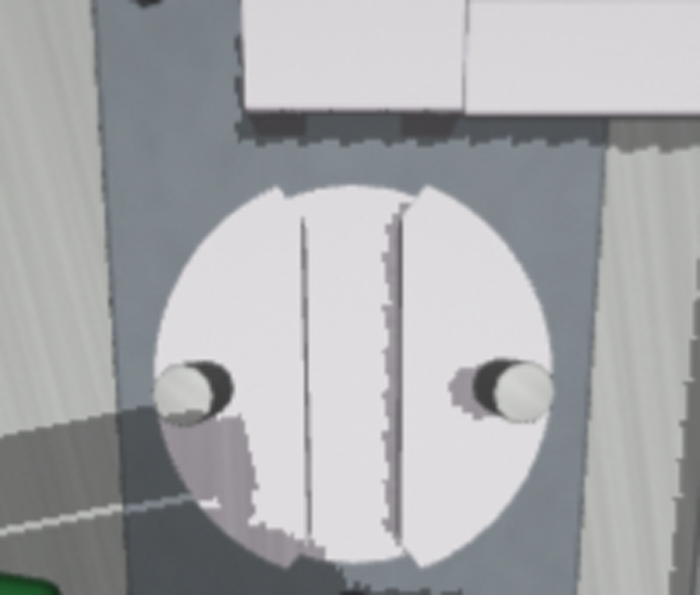

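```bash
python3 -c "
from ang import *
report('w4.pkl',[220,20],3.5,[(182,395),(524,391)],[(402,215),(400,540)])
report('w4.pkl',[220,20],3.5,[(182,395),(524,391)],[(303,218),(310,540)])
d=pickle.load(open('w4.pkl','rb'));f=lambda p:(np.array(p,float)+.5)/3.5-.5+[220,20]
print(toF(pix2w(d,f([(95,20),(131,590),(607,120),(576,590)]),.008)))
print(toF(pix2w(d,f([(244,109),(462,110)]),.036)))
"
```

```text
posts [[-0.0331, -0.0006, 0.067], [0.0331, 0.0002, 0.067]] ang 0.01251186506024768 len 0.06615162555970346 mid [ 8.26446395e-06 -2.30202186e-04]
edge [[0.0106, 0.0358, 0.032], [0.0113, -0.0358, 0.032]] ang 0.008827404179116137
posts [[-0.0331, -0.0006, 0.067], [0.0331, 0.0002, 0.067]] ang 0.01251186506024768 len 0.06615162555970346 mid [ 8.26446395e-06 -2.30202186e-04]
edge [[-0.0109, 0.0352, 0.032], [-0.0101, -0.0358, 0.032]] ang 0.011487330541797828
[[-0.05892693  0.07975188  0.008     ]
 [-0.05869507 -0.0540081   0.008     ]
 [ 0.05929782  0.05916116  0.008     ]
 [ 0.05923872 -0.05381282  0.008     ]]
[[-0.02270365  0.05577919  0.036     ]
 [ 0.0225977   0.05561102  0.036     ]]
```

```bash
python3 - <<'E'
from h import *
from workcell import *
import pickle
def say():
    o=get_obs();print(round(o["time_s"],2),toF(o["position"]).round(4),(F.T@o["wrist_force"]).round(2)); return o
bot.servo_line(W(0,-.277,.10).tolist(),q.tolist(),velocity=.25)
bot.servo_line(W(0,-.277,.042).tolist(),velocity=.12); say()
for y in (-.25,-.235,-.22,-.205,-.19,-.175,-.16):
    bot.servo_line(W(0,y,.042).tolist(),velocity=.06); o=say()
    if np.linalg.norm(o["wrist_force"])>20: print("STOP");break
d=vision.read_camera("wrist"); pickle.dump(d,open("w5.pkl","wb"))
a=d["frame"][:,:,::-1]; cv2.imwrite("pics/w5.png",a)
E
```

```text
9.47 [[ 0.0003 -0.2766  0.0422]] [ 0.3  -1.36 -0.4 ]
10.07 [[-0.     -0.2496  0.0421]] [-0.08  0.47 -0.77]
10.47 [[-1.000e-04 -2.345e-01  4.190e-02]] [-1.04 -0.12  0.66]
10.87 [[-0.     -0.2194  0.042 ]] [-0.33  0.48 -0.83]
11.27 [[-0.     -0.2045  0.042 ]] [0.55 0.33 0.55]
11.67 [[-0.     -0.1895  0.042 ]] [ 0.43 -0.11 -0.45]
12.07 [[-0.     -0.1745  0.042 ]] [-0.98 -0.6   0.46]
12.47 [[ 0.     -0.1595  0.042 ]] [-0.67  0.18  0.06]
```

View pics/w5.png

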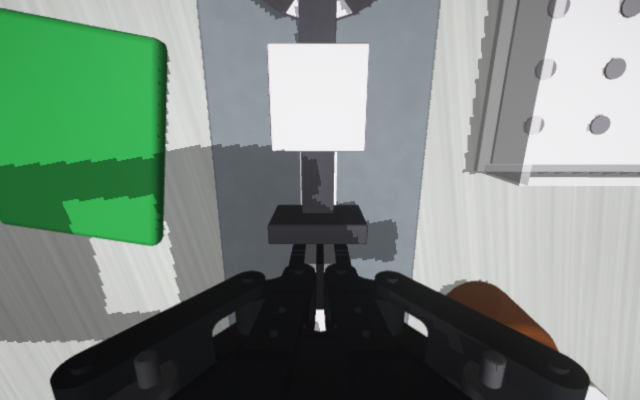

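The wrist view shows the head (rows 207–243) square ahead of the fingertips, with the bar through the guide and into the disc. I'll keep pushing.

```bash
python3 - <<'E'
from h import *
from workcell import *
import pickle
def say():
    o=get_obs();print(round(o["time_s"],2),toF(o["position"]).round(4),(F.T@o["wrist_force"]).round(2)); return o
for y in (-.145,-.135,-.130,-.128,-.127,-.126,-.125,-.124,-.123,-.122):
    bot.servo_line(W(0,y,.042).tolist(),velocity=.04); o=say()
    if np.linalg.norm(o["wrist_force"])>12: print("STOP");break
d=vision.read_camera("wrist"); pickle.dump(d,open("w6.pkl","wb"))
a=d["frame"][:,:,::-1]; cv2.imwrite("pics/w6.png",a)
E
```

```text
13.04 [[-1.000e-04 -1.446e-01  4.190e-02]] [ 0.35 -0.65  0.41]
13.44 [[ 0.     -0.1346  0.042 ]] [0.48 0.09 0.45]
13.72 [[ 0.     -0.1297  0.042 ]] [-0.09 -0.14  0.28]
13.97 [[-0.     -0.1279  0.042 ]] [ 0.35  0.57 -0.09]
14.22 [[ 0.    -0.127  0.042]] [-0.59 -1.48  0.7 ]
14.47 [[-0.     -0.1267  0.042 ]] [ 0.29 -6.79  1.41]
14.72 [[ 0.     -0.1266  0.042 ]] [ -0.04 -13.32   0.85]
STOP
```

View pics/w6.png

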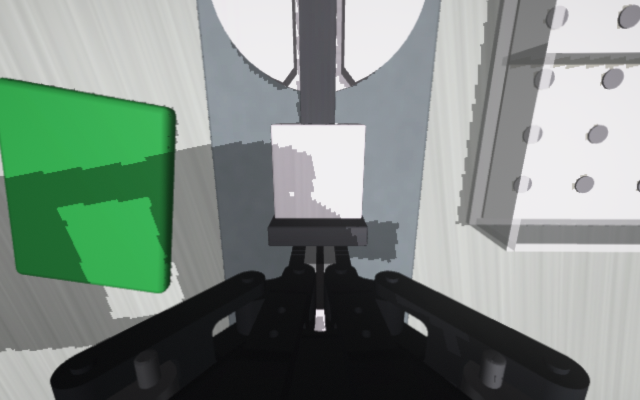

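```bash
python3 - <<'E'
from h import *
from workcell import *
import pickle
bot.servo_line(W(0,-.16,.043).tolist(),velocity=.1)
bot.servo_line(W(0,-.17,.12).tolist(),velocity=.2)
bot.servo_line(W(0,-.07,.22).tolist(),velocity=.25)
bot.dwell(.2)
d=vision.read_camera("wrist"); pickle.dump(d,open("w7.pkl","wb"))
a=d["frame"][:,:,::-1]; cv2.imwrite("pics/w7.png",a)
cv2.imwrite("pics/w7b.png",cv2.resize(a[10:260,240:410],None,fx=2.4,fy=2.4,interpolation=cv2.INTER_CUBIC))
cv2.imwrite("pics/t7.png",vision.read_camera("top")["frame"][:,:,::-1])
o=get_obs();print(o["time_s"],toF(o["position"]).round(4),o["wrist_force"].round(2))
E
```

```text
16.825 [[-0.0004 -0.0708  0.2191]] [-0.35 -0.57  0.59]
```

View pics/w7.png

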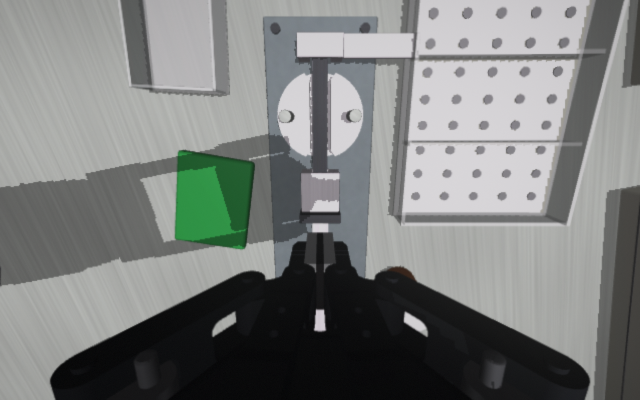

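View pics/w7b.png

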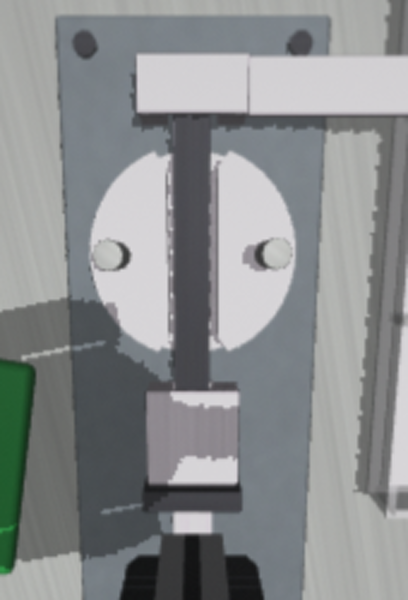

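View pics/t7.png

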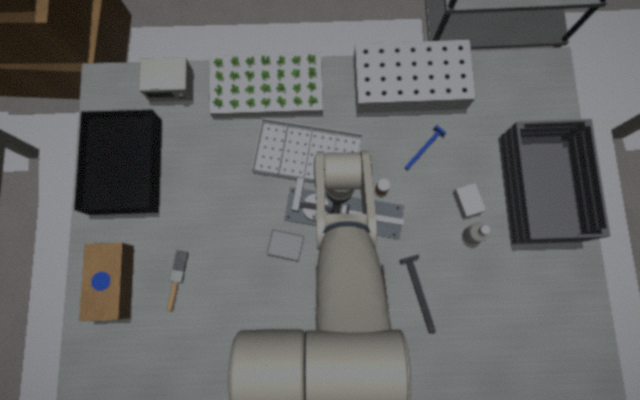

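```bash
python3 -c "
from ang import *
d=pickle.load(open('w7.pkl','rb'));f=lambda p:(np.array(p,float)+.5)/2.4-.5+[240,10]
print('head back/front top',toF(pix2w(d,f([(192,511),(192,498)]),.046)).round(4))
print('guide mouth top',toF(pix2w(d,f([(192,486)]),.036)).round(4))
a=cv2.imread('pics/w7.png'); print(a[205:226,330].tolist())
"
```

```text
head back/front top [[-1.000e-04 -1.150e-01  4.600e-02]
 [-1.000e-04 -1.086e-01  4.600e-02]]
guide mouth top [[-0.0002 -0.1061  0.036 ]]
[[215, 212, 214], [215, 212, 215], [215, 212, 214], [215, 212, 214], [215, 212, 214], [210, 207, 209], [165, 161, 164], [79, 76, 77], [38, 35, 36], [37, 36, 35], [64, 60, 59], [73, 68, 68], [75, 70, 70], [74, 69, 69], [72, 67, 67], [73, 67, 68], [71, 66, 67], [76, 71, 70], [95, 89, 85], [123, 117, 110], [131, 124, 117]]
```

```bash
python3 - <<'E'
from workcell import *
o=get_obs();print(o["time_s"],o["wrist_force"].round(2)); print(hand_in())
E
```

```text
16.825 [-0.35 -0.57  0.59]
the job is handed in; nothing more can be done
None
```

The tray is locked and the job is handed in, at about 17 s of the 58 s allowed. I turned the disc clockwise by one post with a closed fingertip, from about 0.99 rad to about 0.01 rad. I then pushed the bar by its head through the guide, disc and lug until it stopped hard.

- **Bar home:** it stopped firmly at about 13 N. In the last wrist picture the back of the head is at fixture y = -115 mm, which is exactly the fully home position. The head is against the guide and the nose is in the lug.
- **Forces:** the wrist force read at the end of each step never went above about 13 N.
- **Clear of everything:** the gripper finished about 0.2 m above the fixture, with the wrist force near zero.
- **Bystanders:** nothing touched them that I could see. The tub, jar, bottle, foam and brush look unmoved in the last top picture. The lid is hidden by the arm there, but it shows in the last wrist picture. I compared these by eye and did not measure them.
- **Disagreement:** the first top-camera estimate of the fixture was about 4 mm off the wrist-camera one. I used the wrist one, and the known sizes and the final contact agreed with it to 1–2 mm.

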